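# Snap open the green sorting-card stand

### The arm

A 6-joint arm with a two-finger parallel gripper is mounted at the origin on the work surface. World frame = base frame: x ahead of the robot, y to its left, z up, the work surface at z = 0. Lengths are in m, angles in rad, forces in N, time in s.
With the tool pointing down it reaches from about 0.225 to 0.875 m from the base axis. Payload 3.4 kg.
Tool frame: the origin (TCP) lies at the very end of the fingers, on their centre line; the grasp point (between the pads) lies 19 mm behind it; z points along the fingers, y is the line along which they close (so a half turn about z gives the same grasp; the last joint's range is limited). The gripper opens to 85 mm and grips with 20 to 120 N. Pads are 22 mm wide; open, the fingers measure 114 mm over their backs; the gripper's body (76 mm by 85 mm) begins 54 mm behind the grasp point. The pads swing forward as they close: fully open they stand 13 mm farther back than shut.
Start: joints at [0.987, 0.276, 1.505, -0, 1.361, -0.121], TCP at [0.257, 0.515, 0.231] pointing down, gripper open.
Joint ranges: [-2.89, 2.89], [-0.75, 2.08], [0.22, 2.7], [-1.18, 4.32], [0.11, 2.71], [-2.7, 2.7]. Speed limits (rad/s): [2.57, 2.57, 3.14, 3.14, 3.14, 3.14].

### API

Orientations are given as a unit quaternion [w, x, y, z].
In Python, from rig import manip gives the robot as it stands. The module is installed in compiled form; this text tells all that it offers.
- The arm moves only by the tool play_rows, never from a script. Its argument "motion" is a list of rows, each a list of 5 numbers: the shift along the tool's x, y, z in units of 40 mm (1.0 is 40 mm), then the turn about the tool's z in units of 10 degrees (1.0 is 10 degrees), then the finger opening in mm, from 0 to 85.4. A call has 1 to 5 rows; each row is the pose to reach, as a shift and turn from the pose commanded when the call began, along the tool's axes at that moment; what a row does not reach only later rows make up. A row lasts 1/8 s, in which the tool goes at most 62.5 mm and 10.7 degrees, less where a joint would pass 70% of its speed; a pose out of reach is approached as far as the arm can. A call with a gripper value outside its range is refused whole. The fingers move at their own pace and stop on an object; "newtons" is the grip in N (left out, the last holds). Time passes only in rows, so rows that repeat a pose let the fingers close. It gives the time, the measured TCP pose, the force, the opening and the grip force at its end, in the units of the state.
- manip.get_state(): the state, without advancing time (a new reading comes with each control period).
- manip.get_image(name): name is "scene" or "top" or "wrist"; returns a dict with "img" (384x512x3 uint8, red, green, blue), "range_z" (384x512 float32, m along the optical axis (not along the pixel's ray), 0 where there is no reading), "fx", "fy", "cx", "cy" (pixels), "R" (3x3) and "t" (3): a world point X has camera coordinates R X + t. Camera axes: x right, y down, z forward; pixel columns grow to the right and rows downward; lengths in m; the calibration is good to about 2 mm. The wrist camera is an equidistant fisheye: a pixel r from the principal point sees the ray r / f radians off the axis. A picture is of the moment at which its call begins.
- manip.sign_off(): hands the job in; it is judged then, once.
The state is a dict: "clock": time; "qpos": joint angles; "qd": joint speeds; "effort": joint torques, N m; "position": TCP position; "ee_rot": TCP orientation; "contact_force": force on the tool from outside, world axes, zero at the start; "moment": the same for the moment, N m; "width": finger opening in m; "gripper_force": force on a finger pad.
Only numpy, scipy, OpenCV 4.12 (cv2) and the standard library are available. Lean on these libraries where they do the work, as an engineer would, in place of code of your own. Each camera call takes 0.05 s, during which the arm holds its last target. There are 200 camera calls.

### The job

Both flip-up card stands on the sorting table are folded flat. Lift the frame of the stand with the green card until it snaps over into its fully open position, and let go. Leave the orange stand folded and the terracotta vase standing where it is.

Things in the scene. Friction and masses are not known exactly. Their poses are not given: they have to be found in the camera images.
- green_frame (a joint): Hinge of the green-card stand's frame: 0 = folded level towards the robot, grows as the bar rises, 1.57 upright, 1.85 = fully open, leaning back on its stop. Over-centre spring: below about 1.0 to 1.1 it falls back to 0, beyond that it snaps on to 1.85 and stays. Lifting the bar takes 3 to 8 N at first. Hinge axis level, 30 mm above the table; wooden base 70x150x16 mm, screwed down.
- green_grip (a point): Centre of the black sleeve (12 mm dia, 56 long) on the crossbar of the green stand's U frame (8 mm wire, arms 104 apart); pinch it from above across the bar; it may turn in the fingers. 140 mm from the hinge axis; 30 mm above the table folded, 165 open. Turns with the frame: x from bar to hinge, y along the bar, z up when folded. The card (68x100x5) begins 64 mm from the bar centre.
- orange_grip (a point): The same point and axes on the other, identical stand with an orange card, which stays folded. The two stand side by side, hinges at least 320 mm apart; either may be on the left.
- vase: Loose terracotta vase, 150 mm tall, 100 mm at its widest, standing farther out than the stands near the middle of the table; origin at the centre of its underside, z up.
There are look-alikes about, which are no part of the job. Several things have the shape of the vase; the one meant has the colours described above.

How it is judged:
At the end, for the whole second after the job is handed in: The green frame rests fully open (beyond 1.7 rad, not moving); the orange frame's bar is within 30 mm of where it began (still folded); the vase stands upright (within 0.15 rad) within 30 mm of where it began (value of joint green_frame above 1.7 rad and velocity of joint green_frame between -0.1 and 0.1 rad/s and distance of each of orange_grip, vase from where it was at the start of the episode below 0.03 m and angle between vase's own z axis and vertical below 0.15 rad); the robot touches nothing.
It fails at once if the orange stand's bar is raised or moved more than 30 mm (distance of orange_grip from where it was at the start of the episode above 0.03 m).
It fails at once if the vase is tipped by more than 0.3 rad (angle between vase's own z axis and vertical above 0.3 rad).
It also fails if it takes over 38 s, if anything falls off the work surface, if the arm or the gripper's body presses on something with over 40 N, if the wrist force passes 120 N, or if a joint passes its speed limit or range.

## Working session

There is one attempt and no reset: what is moved stays moved. The work goes in short steps, Python scripts to look and compute and a tool call to move; the robot and the scene stay as the last step left them, time stands still between calls to the robot, and variables do not carry over. Pictures are saved under pics/ and viewed, at most 10 in all, crops included, and the job is handed in when it is done.

Besides the shell and the picture viewer there is one more tool, called after "Emit:" as name(argument=value, ...), one argument or row to a line, values as JSON. play_rows: Moves the arm, as the interface text tells. Its arguments: {"type":"object","properties":{"motion":{"type":"array","items":{"type":"array","items":{"type":"number"}}},"newtons":{"type":"number"}},"required":["motion"]}

```bash
mkdir -p pics
cat > h.py <<'E'
import numpy as np, cv2
from rig import manip
def cloud(im):
    z=im["range_z"]; v,u=np.mgrid[:z.shape[0],:z.shape[1]]
    P=np.stack([(u-im["cx"])/im["fx"]*z,(v-im["cy"])/im["fy"]*z,z],-1)
    return (P-im["t"])@im["R"]
E
python3 - <<'E'
from h import *
s=manip.get_state();print(s)
a=[]
for n in("top","scene"):
    im=manip.get_image(n); np.savez(n,**im); cv2.imwrite(f"pics/{n}0.png",im["img"][...,::-1])
    print(n,im["R"].round(3).tolist(),im["t"],im["fx"])
E
```

```text
{'clock': 0.0, 'qpos': array([ 9.86984285e-01,  2.76555185e-01,  1.50613228e+00, -2.43133739e-05,
        1.36068811e+00, -1.21003040e-01]), 'qd': array([-3.36798740e-05,  1.31853895e-03,  6.66611560e-04, -2.15648737e-03,
        4.94933290e-04,  1.93613546e-05]), 'effort': array([ 1.63918026e-03, -4.16779125e+01, -2.45806736e+01,  1.38607006e-04,
        1.07262027e-02,  2.50377362e-06]), 'position': array([0.25643705, 0.51405961, 0.23046275]), 'ee_rot': array([-2.96538347e-04,  2.29342245e-01,  9.73345437e-01, -8.40777756e-04]), 'contact_force': array([-0.48961463,  0.06349625,  0.29459535]), 'moment': array([-0.0016352 ,  0.03469105,  0.0513159 ]), 'gripper_force': 0.0, 'width': 0.08571564282025057}
top [[-0.022, -0.999, 0.032], [-0.994, 0.018, -0.109], [0.108, -0.034, -0.994]] [-0.02687383  0.62366325  1.03795343] 478.5412121072878
scene [[-0.788, 0.616, 0.015], [0.446, 0.587, -0.676], [-0.425, -0.526, -0.737]] [ 0.50071035 -0.23222421  1.49512767] 459.1439922689646
```

View pics/top0.png

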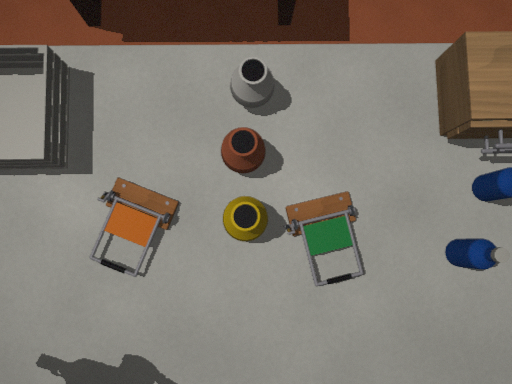

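View pics/scene0.png

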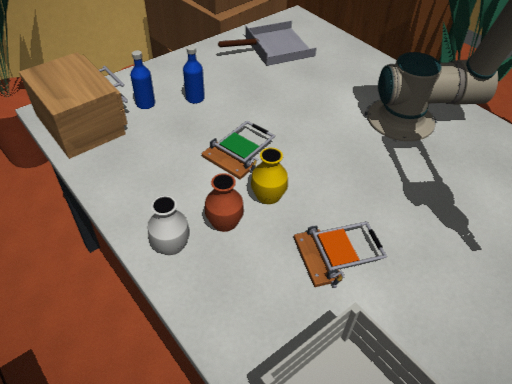

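The top view shows the green stand's sleeve at about (340,279) and the orange stand's at (113,266). The terracotta vase is at (243,150), with the yellow one at (245,218) and the white one at (253,80) as look-alikes. I choose the stand with the green card and measure it next.

```bash
cat >> h.py <<'E'
def ray(im,u,v,h):
    d=np.array([(u-im["cx"])/im["fx"],(v-im["cy"])/im["fy"],1])@im["R"]; c=-im["R"].T@im["t"]
    return c+d*(h-c[2])/d[2]
E
python3 - <<'E'
from h import *
def blob(m):
    n,l,st,c=cv2.connectedComponentsWithStats(m.astype(np.uint8)); i=1+np.argmax(st[1:,4]); return l==i,c[i],st[i,4]
for n,roi in(("top",(300,385,200,300)),("scene",(195,285,110,185))):
    im=dict(np.load(n+".npz")); g=im["img"].astype(int); P=cloud(im)
    R=np.zeros(g.shape[:2],bool); R[roi[2]:roi[3],roi[0]:roi[1]]=1
    k,c,a=blob(R&(g.max(2)<45)); gm,gc,ga=blob(R&(g[...,1]>1.6*g[...,0])&(g[...,1]>1.6*g[...,2])&(g[...,1]>60))
    print(n,"sleeve",c,a,ray(im,*c,.034),np.median(P[k],0)); 
    v,u=np.nonzero(k); X=np.array([ray(im,x,y,.034) for x,y in zip(u,v)]); d=np.linalg.svd(X-X.mean(0))[2][0]; print(" dir",d, np.ptp(X@d))
    print(" card",gc,ga,ray(im,*gc,.033),np.median(P[gm],0))
    x=ray(im,*gc,.033)-ray(im,*c,.034); print(" bar->card deg",np.degrees(np.arctan2(x[1],x[0])),np.linalg.norm(x))
im=dict(np.load("top.npz"));P=cloud(im)
s=manip.get_state(); from scipy.spatial.transform import Rotation as Ro
print(Ro.from_quat(s["ee_rot"],scalar_first=True).as_matrix().round(3))
cv2.imwrite("pics/crop.png",cv2.resize(im["img"][185:300,280:375,::-1],None,fx=5,fy=5,interpolation=2))
E
```

```text
top sleeve [338.79646018 278.54867257] 113 [ 0.41804701 -0.21088002  0.034     ] [ 0.41836869 -0.21075759  0.03516613]
 dir [-2.16660600e-01  9.76246989e-01  9.67807747e-28] 0.05394786383534084
 card [327.41061671 235.25604996] 1281 [ 0.51366059 -0.18937435  0.033     ] [ 0.51340442 -0.18941555  0.03241156]
 bar->card deg 12.676171299400728 0.09800740024205519
scene sleeve [270.8597561  154.85365854] 164 [ 0.4695098  -0.09788009  0.034     ] [ 0.55534014 -0.00553551  0.15160987]
 dir [ 8.64046578e-01 -5.03411870e-01 -3.63193543e-16] 0.04868108045029712
 card [238.89980354 144.87819253] 509 [ 0.51619937 -0.18830933  0.033     ] [ 0.51661675 -0.18713553  0.0333983 ]
 bar->card deg -62.692214539056216 0.10177603876450979
[[-0.895  0.446 -0.001]
 [ 0.446  0.895 -0.001]
 [ 0.    -0.002 -1.   ]]
```

View pics/crop.png

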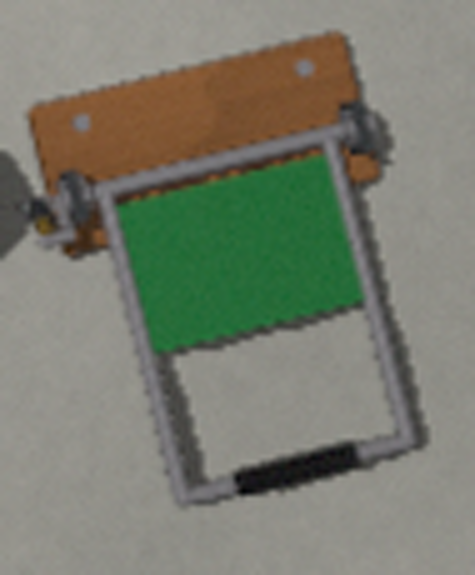

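The crop confirms the green card, with the sleeve at pixel (339,278), i.e. world (0.418,-0.211). The frame axis points at 12.6°. The tool needs to shift by (-11.7,-14.4) units and turn +5.1 units, staying high over the table.

Emit:
play_rows(
  motion=[
    [-0.92, -1.14, 0, 0, 60],
    [-1.84, -2.28, 0, 0, 60],
    [-2.76, -3.42, 0, 0, 60],
    [-3.68, -4.56, 0, 0, 60],
    [-4.6, -5.7, 0, 0, 60],
  ],
  newtons=30,
)

```text
clock: 0.72
position: [0.3195, 0.2265, 0.2311]
ee_rot: [0.0, 0.229, 0.973, -0.0]
contact_force: [1.4, -0.3, 0.9]
width: 0.0599
gripper_force: 0.0
```

Emit:
play_rows(
  motion=[
    [-0.92, -1.14, 0, 0, 60],
    [-1.84, -2.28, 0, 0, 60],
    [-2.76, -3.42, 0, 0, 60],
    [-3.68, -4.56, 0, 0, 60],
    [-4.6, -5.7, 0, 0, 60],
  ],
)

```text
clock: 1.35
position: [0.3823, -0.0596, 0.2313]
ee_rot: [0.0, 0.23, 0.973, 0.0]
contact_force: [1.3, -0.1, 0.0]
width: 0.0599
gripper_force: 0.0
```

Emit:
play_rows(
  motion=[
    [-0.9, -1.1, 0, 1, 60],
    [-1.8, -2.2, 0, 2, 60],
    [-2.5, -3, 0.3, 3, 60],
    [-2.5, -3, 0.6, 4, 60],
    [-2.5, -3, 1, 5.1, 60],
  ],
)

```text
clock: 1.98
position: [0.4182, -0.2106, 0.1905]
ee_rot: [-0.0, 0.627, 0.779, 0.0]
contact_force: [0.2, 0.6, 0.0]
width: 0.06
gripper_force: 0.0
```

```bash
cat >> h.py <<'E'
from scipy.spatial.transform import Rotation as Ro
def tool(target,s=None):
    s=s or manip.get_state(); M=Ro.from_quat(s["ee_rot"],scalar_first=True).as_matrix()
    print(s["clock"],s["position"].round(4),"F",s["contact_force"].round(1),"w",s["width"],"yaw y",np.degrees(np.arctan2(M[1,1],M[0,1])))
    print("units",((np.array(target)-s["position"])@M/.04).round(3))
E
python3 - <<'E'
from h import *
im=manip.get_image("wrist"); np.savez("wrist",**im); cv2.imwrite("pics/w1.png",im["img"][...,::-1])
tool([.4183,-.211,.011])
print(im["R"].round(3).tolist(),im["t"],im["fx"],im["cx"],im["cy"])
c=np.array([.4183,-.211,.034])
p=im["R"]@c+im["t"]; th=np.arctan2(np.hypot(p[0],p[1]),p[2]); print(p[:2]/np.hypot(p[0],p[1])*th*im["fx"]+[im["cx"],im["cy"]])
E
```

```text
2.025 [ 0.4169 -0.2093  0.1884] F [-1.1  1.  -2.4] w 0.0601603931513465 yaw y 12.116411493925359
units [-0.066  0.041  4.435]
[[0.977, 0.212, -0.001], [0.202, -0.927, 0.315], [0.066, -0.308, -0.949]] [-0.36300095 -0.30855393  0.2490985 ] 297.3186396354542 256.5016652631429 186.1158364631184
[257.44120297 168.99077441]
```

View pics/w1.png

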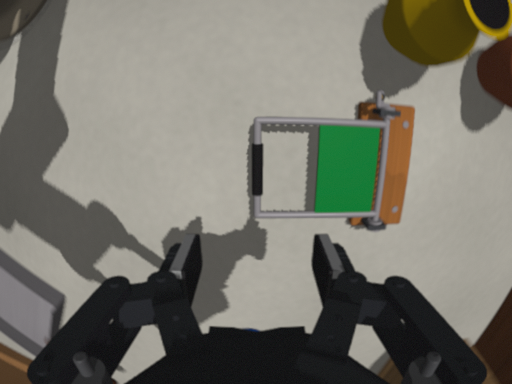

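The wrist view shows the sleeve at (257,169), which matches the prediction. The bar is parallel to the pads and the green card lies beyond it. I'm descending, then gripping.

Emit:
play_rows(
  motion=[
    [0, 0, 1.0, 0, 60],
    [0, 0, 2.2, 0, 60],
    [0, 0, 3.3, 0, 60],
    [0, 0, 4.0, 0, 60],
    [0, 0, 4.4, 0, 60],
  ],
)

```text
clock: 2.65
position: [0.4175, -0.2091, 0.0138]
ee_rot: [-0.001, 0.623, 0.782, -0.0]
contact_force: [0.5, -0.1, 1.2]
width: 0.0599
gripper_force: 0.0
```

Emit:
play_rows(
  motion=[
    [0, 0, 0, 0, 30],
    [0, 0, 0, 0, 8],
    [0, 0, 0, 0, 8],
    [0, 0, 0, 0, 8],
    [0, 0, 0, 0, 8],
  ],
  newtons=30,
)

```text
clock: 3.28
position: [0.4188, -0.2103, 0.0162]
ee_rot: [0.001, 0.624, 0.781, -0.0]
contact_force: [-1.9, -1.0, 7.0]
width: 0.0107
gripper_force: 29.6
```

Run:
```python
from h import *
tool([.4183,-.211,.013]); print(manip.get_state()["gripper_force"])
for t in np.arange(0,1.86,.15): print(t.round(2),"y %.2f z %.2f"%(3.5*(1-np.cos(t)),-3.5*np.sin(t)))
```

```text
3.275 [ 0.4188 -0.2103  0.0162] F [-1.9 -1.   7. ] w 0.01069031210478923 yaw y 12.759727157064102
units [-0.014 -0.015  0.08 ]
29.637381434440613
0.0 y 0.00 z -0.00
0.15 y 0.04 z -0.52
0.3 y 0.16 z -1.03
0.45 y 0.35 z -1.52
0.6 y 0.61 z -1.98
0.75 y 0.94 z -2.39
0.9 y 1.32 z -2.74
1.05 y 1.76 z -3.04
1.2 y 2.23 z -3.26
1.35 y 2.73 z -3.42
1.5 y 3.25 z -3.49
1.65 y 3.78 z -3.49
1.8 y 4.30 z -3.41
```

Gripped at 30 N. I'm now following the arc: tool +y points toward the hinge and -z is up.

Emit:
play_rows(
  motion=[
    [0, 0.02, -0.35, 0, 8],
    [0, 0.08, -0.7, 0, 8],
    [0, 0.16, -1.03, 0, 8],
    [0, 0.25, -1.3, 0, 8],
    [0, 0.35, -1.52, 0, 8],
  ],
)

```text
clock: 3.9
position: [0.4309, -0.2074, 0.0766]
ee_rot: [-0.001, 0.624, 0.782, -0.001]
contact_force: [-3.5, -5.0, -2.2]
width: 0.0107
gripper_force: 29.1
```

Run:
```python
from h import *
a=np.radians(12.6); d=.14*np.array([np.cos(a),np.sin(a)])
tool([*(np.array([.4183,-.211])+d*(1-np.cos(.45))),.013+.14*np.sin(.45)]); print(manip.get_state()["gripper_force"])
im=manip.get_image("scene"); cv2.imwrite("pics/s1.png",cv2.resize(im["img"][60:260,150:400,::-1],None,fx=3,fy=3))
```

```text
3.9 [ 0.4309 -0.2074  0.0766] F [-3.5 -5.  -2.2] w 0.010675895140526297 yaw y 12.820837377058632
units [-0.02   0.021  0.067]
29.145444631576538
```

View pics/s1.png

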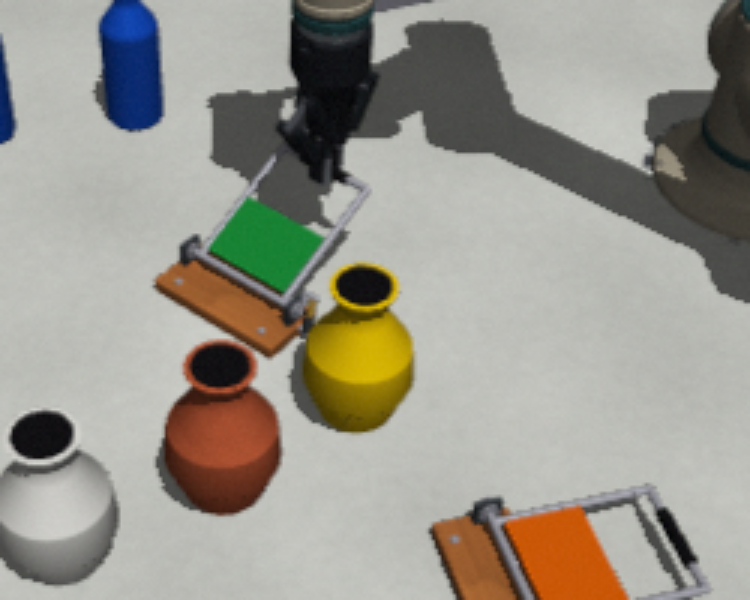

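The frame is lifting with the fingers: the bar is at about (320,170) in the crop, and the vases and the orange stand haven't moved. I'm carrying on along the arc.

Emit:
play_rows(
  motion=[
    [0, 0.26, -0.46, 0, 8],
    [0, 0.59, -0.87, 0, 8],
    [0, 0.97, -1.22, 0, 8],
    [0, 1.41, -1.52, 0, 8],
    [0, 1.88, -1.74, 0, 8],
  ],
)

```text
clock: 4.58
position: [0.5032, -0.191, 0.1489]
ee_rot: [-0.001, 0.624, 0.781, -0.002]
contact_force: [-4.9, -2.6, 10.1]
width: 0.0108
gripper_force: 30.6
```

Emit:
play_rows(
  motion=[
    [0, 0.5, -0.16, 0, 8],
    [0, 1.02, -0.23, 0, 8],
    [0, 1.55, -0.23, 0, 8],
    [0, 2.05, -0.15, 0, 8],
    [0, 2.05, -0.15, 0, 8],
  ],
)

```text
clock: 5.2
position: [0.5888, -0.1716, 0.1523]
ee_rot: [0.002, 0.624, 0.781, 0.002]
contact_force: [4.0, -0.1, 4.5]
width: 0.0103
gripper_force: 32.1
```

Run:
```python
from h import *
a=np.radians(12.6); d=.14*np.array([np.cos(a),np.sin(a)])
tool([*(np.array([.4183,-.211])+d*(1-np.cos(1.8))),.013+.14*np.sin(1.8)]); print(manip.get_state()["gripper_force"])
im=manip.get_image("scene"); cv2.imwrite("pics/s2.png",cv2.resize(im["img"][60:260,150:400,::-1],None,fx=3,fy=3))
```

```text
5.2 [ 0.5888 -0.1716  0.1523] F [ 4.  -0.1  4.5] w 0.01031045264614305 yaw y 12.778994938400537
units [-0.031 -0.08   0.075]
32.08581984043121
```

View pics/s2.png

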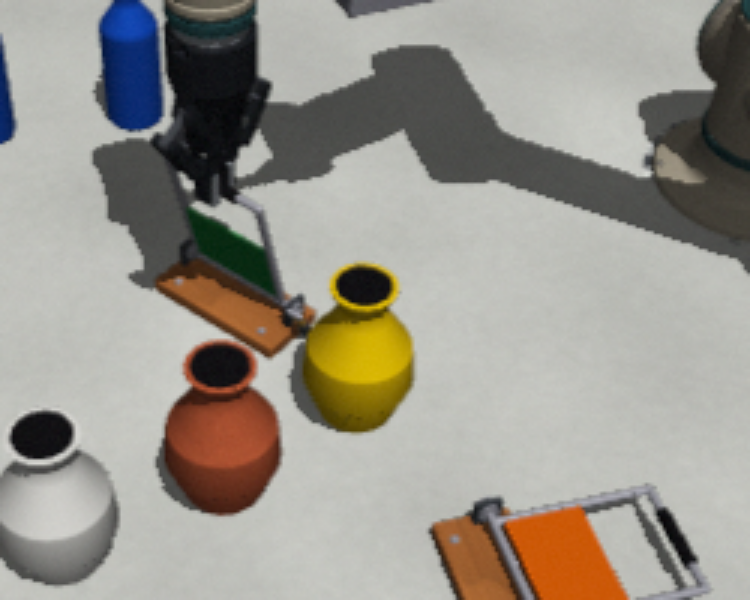

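The frame is past upright, with the bar at (230,190) in the crop, and nothing else was disturbed. I'll open the fingers and go straight up.

Emit:
play_rows(
  motion=[
    [0, 0, 0, 0, 40],
    [0, 0, 0, 0, 50],
    [0, 0, 0, 0, 50],
    [0, 0, 0, 0, 50],
    [0, 0, -0.2, 0, 50],
  ],
)

```text
clock: 5.88
position: [0.5846, -0.1719, 0.1593]
ee_rot: [-0.001, 0.624, 0.781, -0.0]
contact_force: [0.7, -0.5, 0.6]
width: 0.0499
gripper_force: 0.0
```

Emit:
play_rows(
  motion=[
    [0, 0, -0.4, 0, 50],
    [0, 0, -1, 0, 50],
    [0, 0, -1.8, 0, 50],
    [0, 0, -2.4, 0, 50],
    [0, 0, -2.4, 0, 50],
  ],
)

```text
clock: 6.5
position: [0.5867, -0.1726, 0.2591]
ee_rot: [0.003, 0.624, 0.781, 0.001]
contact_force: [0.0, 0.3, 0.3]
width: 0.0498
gripper_force: 0.0
```

Run:
```python
from h import *
tool([0,0,0])
im=manip.get_image("scene"); cv2.imwrite("pics/s3.png",cv2.resize(im["img"][60:260,150:400,::-1],None,fx=3,fy=3))
```

```text
6.5 [ 0.5867 -0.1726  0.2591] F [0.  0.3 0.3] w 0.049848783932947484 yaw y 12.745756381885908
units [  7.469 -13.389   6.379]
```

View pics/s3.png

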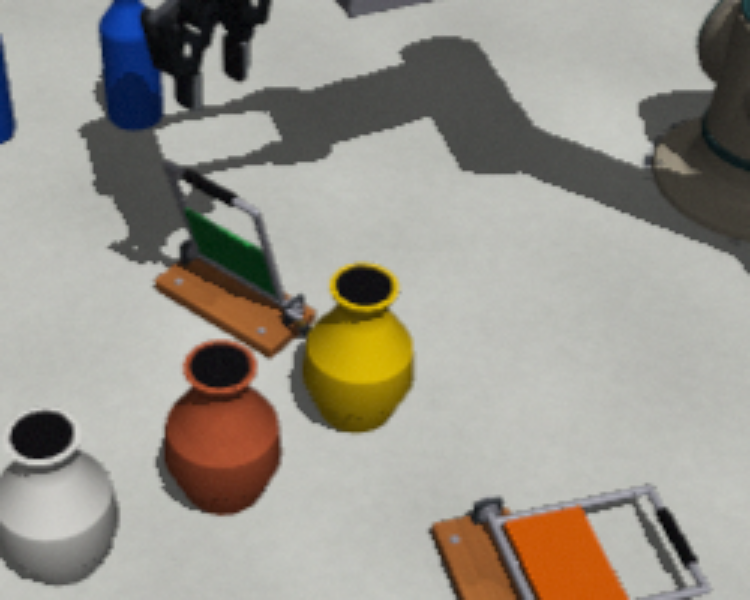

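The gripper is clear. The bar stands upright with the sleeve at about (208,186) in the crop, which is scene pixel (219,122). I'll compare that with the open angle and hand in if it matches.

Run:
```python
from h import *
im=manip.get_image("scene"); g=im["img"][110:140,200:232].max(2)<45
n,l,st,c=cv2.connectedComponentsWithStats(g.astype(np.uint8)); i=1+np.argmax(st[1:,4]); print("seen",c[i]+[200,110],st[i,4])
a=np.radians(12.6); d=np.array([np.cos(a),np.sin(a)]); h=np.array([.4183,-.211])+.14*d
best=[]
for t in(1.57,1.7,1.8,1.85):
    p=im["R"]@np.array([*(h-.14*np.cos(t)*d),.03+.14*np.sin(t)])+im["t"]; px=p[:2]/p[2]*im["fx"]+[im["cx"],im["cy"]]; best.append(np.linalg.norm(px-c[i]-[200,110])); print(t,px)
if np.argmin(best)==3: print(manip.sign_off())
```

```text
seen [218.57142857 121.85714286] 70
1.57 [229.36464411 113.93178586]
1.7 [224.90543971 117.52694837]
1.8 [221.49462945 120.76865964]
1.85 [219.81098526 122.53260912]
the job is handed in; nothing more can be done
None
```

The green stand is open on its stop (the sleeve's pixel fits 1.85 rad best), the gripper is clear of it, the orange stand and terracotta vase look unmoved in the last picture, and the job was handed in at about 6.5 s; no verdict came back.

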